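# Core-temperature check of two lidded pots on a probe stand

### The job

Take the core temperature of the two pots whose lids have a probe hole, the near-left pot first and then the far-right one: slide the carrier, which has a slanted handle, until the lid's hole is right under the needle, then press the probe's knob all the way down so that the needle goes in through the hole. After the first pot pull the probe all the way up again before you slide the carrier on; leave it all the way down in the second pot. Never force the needle against a lid, and leave the mug, the tin and the teaspoon where they are.

Things in the scene. Friction and masses are not known exactly. Their poses are not given: they have to be found in the camera images.
- stand: fixed probe stand: white base plate 295 x 232 mm, steel column at the back, white arm reaching forward over the carrier to a read-out housing (74 mm wide, 151 to 181 mm above the worktop, its front face 77 mm in front of the needle). Origin: on the worktop, straight below the needle; x axis from the stand's front towards its column, y to the left, z up
- carrier: aluminium plate 158 x 154 mm, top 50 mm high, with four white lidded pots (69 mm wide, 74 mm apart, lid tops 102 mm high). Slides along the stand's x and y, 43 mm either way, never turns, stays where it is left (about 2 N). Axes as the stand's; origin at worktop height below the middle of the four pots, straight below the needle when both slides are in mid-travel
- handle_grip (a point): grip point of the carrier's handle, a round black stick 22 mm thick, 62 mm long, at mid front edge, leaning 30 degrees from vertical away from the column (in the stand's x-z plane). Point 93 mm high, 138 mm in front of the carrier's origin. With the front pots under the needle the housing is above it: hold it with the tool tilted like the stick, fingers closing along the stand's y
- port_near (a point): middle of the mouth of the hole in the near-left pot's lid (front left seen from the robot): 13 mm wide, in a black rubber collar 23 mm wide on the steel lid, mouth 106.5 mm above the worktop. Fixed on the carrier, at x = -37, y = +37 mm from its origin
- port_far (a point): the same for the hole in the lid of the far-right pot, at x = +37, y = -37 mm from the carrier's origin. The other two lids have a small steel knob and no hole
- probe: steel needle 6 mm thick with a point, and a black knob on top, one piece, sliding straight up and down through the arm. All the way up at the start; 40 mm of travel to its lower stop; stays where it is left (friction about 4 N). Origin: the needle's point
- probe_tip (a point): the needle's point: 118 mm above the worktop when the probe is all the way up, 78 mm when all the way down (then 28 mm below the mouth of the hole it is in)
- knob_top (a point): middle of the top of the probe's round black knob, 44 mm tall, its upper 30 mm 31 mm thick: 268 mm above the worktop when up, 228 mm when down (its underside then 2 mm above the arm's bush). Can be grasped from above
- mug: green and white tea mug, 86 mm wide, 99 mm tall, standing to the right of the stand's front; origin at its underside
- tin: food tin, 75 mm wide, 110 mm tall, standing to the left of the stand; origin at its underside
- teaspoon: steel teaspoon, 138 mm long, lying to the left of the stand's front; origin at its underside

How it is judged:
On the way, in this order (a step that is already met when the one before it is completed fails the run):
1. the needle stands at least 22 mm deep in the hole of the near-left pot's lid (z of probe_tip in the frame of port_near below -0.022 m and horizontal distance between probe_tip and port_near below 0.006 m), for 0.1 s.
2. the probe is up again (point within 6 mm of its top position), the near-left pot still under it (height (world z) of probe_tip above 0.112 m and horizontal distance between probe_tip and port_near below 0.01 m), for 0.1 s.
3. the hole of the far-right pot's lid is under the raised needle (within 6 mm) (height (world z) of probe_tip above 0.108 m and horizontal distance between probe_tip and port_far below 0.006 m), for 0.1 s.
At the end, for the whole second after the job is handed in: The needle stands in the hole of the far-right pot's lid, its point at least 22 mm below the hole's mouth and within 6 mm of the hole's axis; carrier and probe are at rest (z of probe_tip in the frame of port_far below -0.022 m and horizontal distance between probe_tip and port_far below 0.006 m and linear speed of each of carrier, probe below 0.01 m/s); the robot touches nothing.
It fails at once if the needle is forced against a lid (more than 25 N) (contact force between probe and carrier above 25 N).
It fails at once if the mug is shifted more than 25 mm or tipped (distance of mug from where it was at the start of the episode above 0.025 m or angle between mug's own z axis and vertical above 0.3 rad).
It fails at once if the tin is shifted more than 25 mm or tipped (distance of tin from where it was at the start of the episode above 0.025 m or angle between tin's own z axis and vertical above 0.3 rad).
It fails at once if the teaspoon is shifted more than 25 mm (distance of teaspoon from where it was at the start of the episode above 0.025 m).
It also fails if it takes over 72 s, if anything falls off the work surface, if the arm or the gripper's body presses on something with over 40 N, if the wrist force passes 120 N, or if a joint passes its speed limit or range.

### The arm

A 6-joint arm with a two-finger parallel gripper is mounted at the origin on a cart in front of the work surface, level with it; the furniture and walls round the work are solid. World frame = base frame: x ahead of the robot, y to its left, z up, the work surface at z = 0. Lengths are in m, angles in rad, forces in N, time in s.
With the tool pointing down it reaches from about 0.275 to 0.875 m from the base axis. Payload 12.5 kg.
Tool frame: the origin (TCP) lies on the centre line of the jaws, within the pads' length; the fingertips stand r.finger_overhang ahead of it and the grasp point (between the pads) lies 3 mm ahead of it (r.finger_overhang is the distance from the TCP to the fingertips, in m); z points along the fingers, y is the line along which they close (so a half turn about z gives the same grasp; the last joint's range is limited). The gripper opens to 85 mm and grips with 20 to 120 N. Pads are 22 mm wide; open, the fingers measure 114 mm over their backs; the gripper's body (76 mm by 85 mm) begins 54 mm behind the grasp point. The pads swing forward as they close: fully open they stand 13 mm farther back than shut.
Start: joints at [1.203, 0.351, 1.652, -0, 1.139, -0.085], TCP at [0.153, 0.528, 0.224] pointing down, gripper open.
Joint ranges: [-2.75, 2.75], [-0.79, 2.1], [0.01, 2.65], [-1.57, 4.71], [0.07, 3.14], [-2.87, 2.87]. Speed limits (rad/s): [2.22, 2.22, 2.79, 3.14, 3.14, 3.14].

### API

Orientations are given as a unit quaternion [x, y, z, w].
In Python, from cell import r, optics gives the robot as it stands. The module is installed in compiled form; this text tells all that it offers. Calls block until the motion is done:
- r.move_to(position, orientation): joint-space move of the TCP to a pose.
- r.move_linear(position, rot=None, vel=0.15): straight line of the TCP; rot=None keeps the orientation; vel is the mean speed in m/s.
- r.set_joints(angles): joint-space move.
- r.set_gripper(opening, squeeze=None): opening from 0.0 (shut) to 1.0 (fully open); squeeze is the grip in N (None keeps the last); returns when the fingers have stopped.
- r.sleep(seconds).
- r.inverse_kinematics(position, orientation): joint angles nearest the present ones, or None.
- optics.get_image(name): name is "scene" or "side" or "wrist"; returns a dict with "pixels" (480x640x3 uint8, red, green, blue), "depth" (480x640 float32, m along the optical axis (not along the pixel's ray), 0 where there is no reading), "fx", "fy", "cx", "cy" (pixels), "D" ([k1, k2, p1, p2, k3] as OpenCV has them; the pictures are not rectified), "camera_from_world" (4x4, takes a point from world to camera coordinates); the wrist camera has in their place "mount" (4x4, takes a point from camera to tool coordinates, whose origin is the TCP and whose axes are the flange's). Camera axes: x right, y down, z forward; pixel columns grow to the right and rows downward; lengths in m; the calibration is good to about 2 mm. A picture is of the moment at which its call begins: read the wrist's pose just before it.
A pose or a line that the arm cannot do raises r.PlanningError and nothing moves.
- r.hand_in(): hands the job in; it is judged then, once.
Readings, each from a call of its own:
- r.current_t(): time.
- r.current_q(): joint angles.
- r.current_qvel(): joint speeds.
- r.current_effort(): joint torques, N m.
- r.current_tool_pos(): TCP position.
- r.current_ee_rot(): TCP orientation.
- r.current_contact_force(): force on the tool from outside, world axes, zero at the start.
- r.current_torque(): the same for the moment, N m.
- r.current_opening(): opening from 0.0 (shut) to 1.0 (fully open).
- r.current_finger_force(): force on a finger pad.
Only numpy, scipy, OpenCV 4.12 (cv2) and the standard library are available. Lean on these libraries where they do the work, as an engineer would, in place of code of your own. Each camera call takes 0.05 s, during which the arm holds its last target. There are 200 camera calls.

## Working session

There is one attempt and no reset: what is moved stays moved. The work goes in short steps, each a Python script; the robot and the scene stay as the last script left them, time stands still between calls to the robot, and variables do not carry over. Pictures are saved under pics/ and viewed, at most 12 in all, crops included, and the job is handed in when it is done.

```bash
mkdir -p pics; python3 - <<'E'
from cell import r, optics
import cv2,numpy as np,pickle
for n in("scene","side"):
    d=optics.get_image(n); pickle.dump(d,open(f"pics/{n}.pkl","wb"))
    cv2.imwrite(f"pics/{n}0.png",d["pixels"][:,:,::-1]); print(n,d["fx"],d["D"],np.linalg.inv(d["camera_from_world"]).round(3))
print(r.current_t(),r.current_ee_rot(),r.finger_overhang)
E
```

```text
scene 481.0527972606189 [-0.03538287  0.          0.          0.          0.        ] [[ 0.881 -0.206  0.426  0.169]
 [-0.473 -0.355  0.806 -0.811]
 [-0.015 -0.912 -0.411  0.581]
 [ 0.     0.     0.     1.   ]]
side 453.45718676045436 [0.00318184 0.         0.         0.         0.        ] [[-0.895 -0.235  0.38   0.248]
 [-0.447  0.466 -0.764  0.683]
 [ 0.003 -0.853 -0.521  0.639]
 [ 0.     0.     0.     1.   ]]
0.1 [ 1.40925765e-01  9.90020020e-01 -5.22872963e-04 -1.20920410e-04] 0.022
```

View pics/scene0.png

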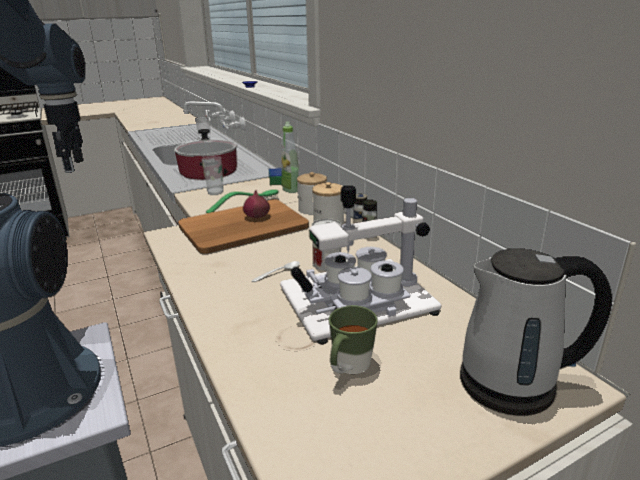

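View pics/side0.png

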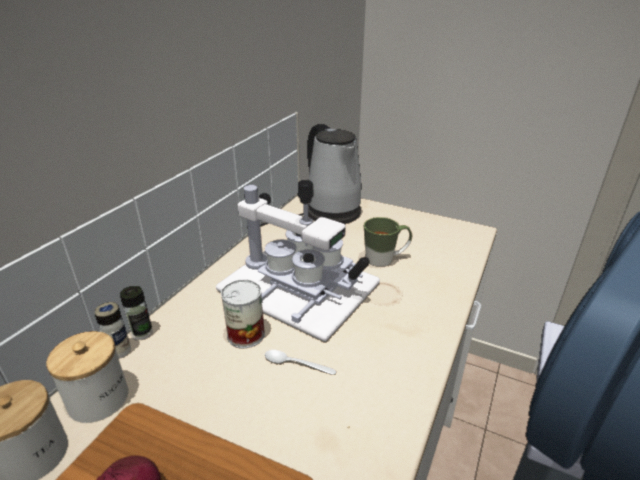

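The scene view shows the knob at about (348,187), the column top at (410,201) and the handle at (302,280). In the side view they are at (305,183), (251,188) and (358,268). I'll triangulate these roughly, then refine.

```bash
cat > h.py <<'E'
import numpy as np,cv2,pickle
from scipy.spatial.transform import Rotation as R
def ray(d,uv,T=None):
    """origin, direction in world; T world_from_cam"""
    K=np.array([[d["fx"],0,d["cx"]],[0,d["fy"],d["cy"]],[0,0,1]])
    p=cv2.undistortPoints(np.array([[uv]],float),K,np.array(d["D"],float))[0,0]
    if T is None: T=np.linalg.inv(d["camera_from_world"])
    return T[:3,3],T[:3,:3]@np.array([p[0],p[1],1.])
def onz(d,uv,z,T=None):
    o,v=ray(d,uv,T); return o+v*(z-o[2])/v[2]
def tri(rays):
    A=np.zeros((3,3));b=np.zeros(3)
    for o,v in rays:
        v=v/np.linalg.norm(v);P=np.eye(3)-np.outer(v,v);A+=P;b+=P@o
    x=np.linalg.solve(A,b)
    return x,[np.linalg.norm(np.cross(x-o,v/np.linalg.norm(v))) for o,v in rays]
def wristT(r,d,pos,q):
    T=np.eye(4);T[:3,:3]=R.from_quat(q).as_matrix();T[:3,3]=pos
    return T@np.array(d["mount"])
E
python3 - <<'E'
from h import *
s=pickle.load(open("pics/scene.pkl","rb"));e=pickle.load(open("pics/side.pkl","rb"))
for n,a,b in [("knob",(348,187),(305,183)),("col",(410,201),(251,188)),("handle top",(296,271),(364,262)),("handle bot",(308,288),(351,275))]:
    print(n,*tri([ray(s,a),ray(e,b)]))
print("mug",onz(s,(353,318),.099),"tin",onz(e,(242,290),.11),"spoon",onz(e,(270,355),0),onz(e,(335,373),0))
c=s["pixels"][170:350,260:460,::-1];cv2.imwrite("pics/c1.png",cv2.resize(c,None,fx=3.3,fy=3.3,interpolation=cv2.INTER_CUBIC))
c=e["pixels"][160:350,200:420,::-1];cv2.imwrite("pics/c2.png",cv2.resize(c,None,fx=3.2,fy=3.2,interpolation=cv2.INTER_CUBIC))
E
```

```text
knob [ 0.63547477 -0.02177343  0.26580377] [np.float64(0.001100094470126903), np.float64(0.0011000944701270536)]
col [ 0.77866525 -0.0414164   0.21532584] [np.float64(0.0006592539365474472), np.float64(0.0006592539365475858)]
handle top [ 0.50846186 -0.03138102  0.1132793 ] [np.float64(0.0017116817973695379), np.float64(0.0017116817973693737)]
handle bot [ 0.53454949 -0.03353613  0.06869647] [np.float64(0.0004185356126266418), np.float64(0.0004185356126267016)]
mug [ 0.53592732 -0.20989036  0.099     ] tin [0.67699081 0.15244611 0.11      ] spoon [0.60574764 0.18004757 0.        ] [0.47805626 0.16435613 0.        ]
```

View pics/c1.png

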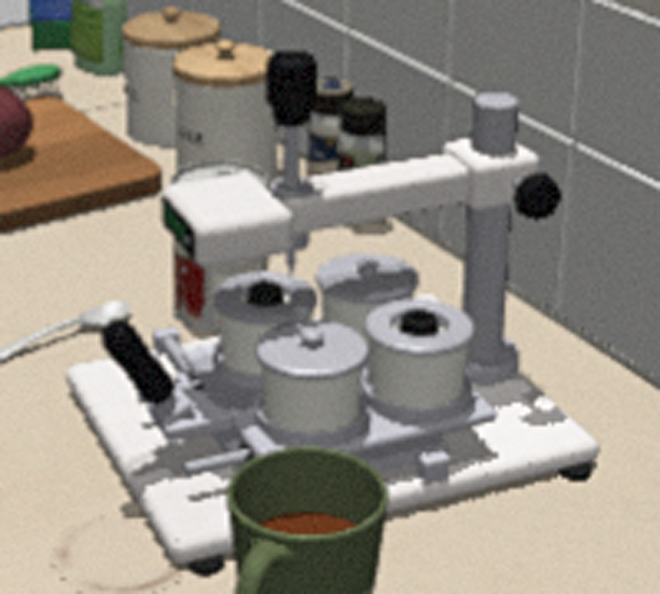

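View pics/c2.png

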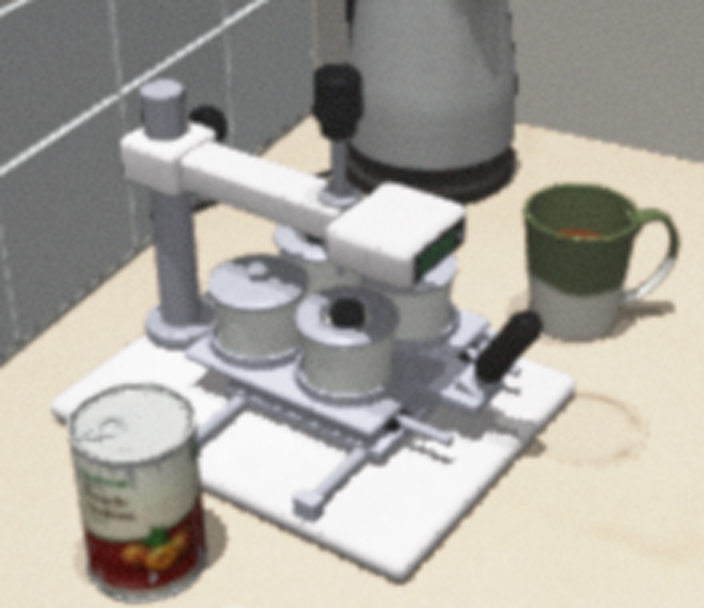

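The near collar is at scene (340,259) and side (308,258), and the far collar at scene (387,268). Next, a wrist picture from above for yaw and precise points.

```bash
python3 - <<'E'
from cell import r, optics
from h import *
q=R.from_matrix(np.array([[1,0,0],[0,-1,0],[0,0,-1]]).T).as_quat()  # x fwd,y=-y,z down
yaw=lambda a:(R.from_euler('z',a)*R.from_quat(q)).as_quat()
p=r.current_tool_pos();r.move_linear([p[0],p[1],.45])
d=optics.get_image("wrist");print(np.array(d["mount"]).round(3))
for P in ([.52,-.03,.5],[.5,-.03,.45],[.48,-.03,.42]):
    J=r.inverse_kinematics(P,yaw(-.13))
    if J is not None:
        print(P,J);r.move_to(P,yaw(-.13));break
r.sleep(.3)
pos,o=r.current_tool_pos(),r.current_ee_rot();d=optics.get_image("wrist")
pickle.dump((d,pos,o),open("pics/w1.pkl","wb"));cv2.imwrite("pics/w1.png",d["pixels"][:,:,::-1]);print(pos,o,r.current_t())
E
```

```text
[[-0.    -0.961 -0.275  0.069]
 [ 1.     0.    -0.001  0.001]
 [ 0.001 -0.275  0.961 -0.15 ]
 [ 0.     0.     0.     1.   ]]
[0.52, -0.03, 0.5] [-1.47022070e-01  1.65628852e-01  1.23718835e+00 -4.44089210e-16
  1.73877545e+00  1.55377426e+00]
[ 0.52002202 -0.0297743   0.50002212] [ 9.97904464e-01 -6.47045530e-02  3.39776756e-05  3.58957558e-06] 4.5417
```

View pics/w1.png

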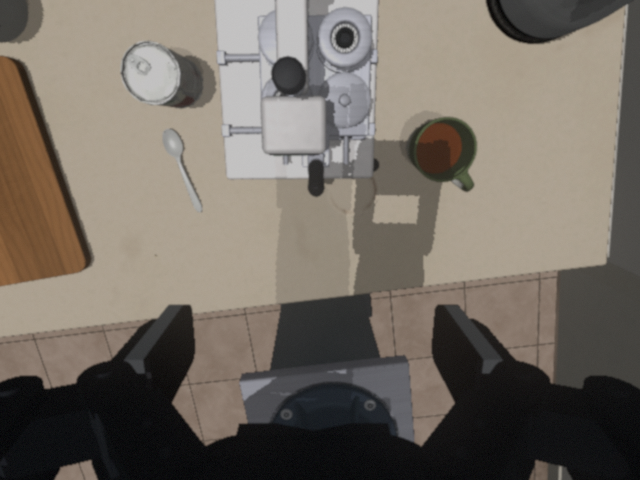

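The knob is at (289,75), the far collar at (345,38), the handle at (316,178) and the plate's front edge runs from (228,178) to (373,178). I'll take one more wrist shot further ahead, then measure blobs and edges.

```bash
python3 - <<'E'
from cell import r, optics
from h import *
q=R.from_matrix(np.array([[1,0,0],[0,-1,0],[0,0,-1]]).T).as_quat()
yaw=lambda a:(R.from_euler('z',a)*R.from_quat(q)).as_quat()
for P in ([.65,-.03,.5],[.62,-.03,.48],[.6,-.03,.45]):
    if r.inverse_kinematics(P,yaw(-.13)) is not None:
        r.move_to(P,yaw(-.13));break
r.sleep(.3)
pos,o=r.current_tool_pos(),r.current_ee_rot();d=optics.get_image("wrist")
pickle.dump((d,pos,o),open("pics/w2.pkl","wb"));cv2.imwrite("pics/w2.png",d["pixels"][:,:,::-1]);print(pos,r.current_t())
for n in("w1","w2"):
    d,pos,o=pickle.load(open(f"pics/{n}.pkl","rb"));T=wristT(r,d,pos,o)
    m=(d["pixels"].max(2)<60).astype(np.uint8);m[300:]=0
    k,L,S,C=cv2.connectedComponentsWithStats(m)
    for i in range(1,k):
        if 60<S[i,4]<5000: print(n,S[i],C[i].round(1),*[onz(d,C[i],z,T)[:2].round(4) for z in(.268,.1065,.093)])
E
```

```text
[ 0.64936127 -0.03001247  0.50099596] 5.475
w1 [ 487    0   92   43 1502] [522.8  25.6] [ 0.6489 -0.2276] [ 0.6737 -0.3078] [ 0.6757 -0.3145]
w1 [570   0  46  22 514] [587.9   7.7] [ 0.6556 -0.2823] [ 0.6832 -0.3856] [ 0.6855 -0.3943]
w1 [336  28  17  20 265] [344.3  37.4] [ 0.6595 -0.0744] [ 0.6888 -0.0899] [ 0.6912 -0.0912]
w1 [273  58  33  37 597] [290.7  75. ] [ 0.6355 -0.0239] [ 0.6547 -0.0181] [ 0.6563 -0.0176]
w1 [  13   60   77  206 1178] [ 52.4 156.9] [0.5937 0.2073] [0.5953 0.3107] [0.5954 0.3194]
w1 [180  97  13   9  67] [186.3 101. ] [0.6261 0.0726] [0.6412 0.1191] [0.6425 0.123 ]
w1 [ 408  120   66   61 1186] [444.8 152.4] [ 0.5505 -0.1568] [ 0.5337 -0.2071] [ 0.5323 -0.2113]
w1 [309 161  15  35 437] [315.9 177.7] [ 0.5427 -0.0345] [ 0.5226 -0.0332] [ 0.521  -0.0331]
w1 [328 294  42   6 138] [354.2 297.5] [ 0.4154 -0.0581] [ 0.3416 -0.0668] [ 0.3355 -0.0675]
w2 [ 469    0   72  133 1550] [500.4  73.1] [ 0.7427 -0.2092] [ 0.7525 -0.2813] [ 0.7533 -0.2873]
w2 [586   0  33   7 125] [599.3   2.1] [ 0.7883 -0.2928] [ 0.8174 -0.4001] [ 0.8198 -0.4091]
w2 [ 607    7   33  116 3
[... 369 characters left out ...]
4.9 101.9] [0.7764 0.2353] [0.8004 0.3504] [0.8024 0.36  ]
w2 [566 103  41  29 692] [587.7 118.7] [ 0.6932 -0.2882] [ 0.6822 -0.3937] [ 0.6812 -0.4025]
w2 [347 136  17  17 211] [354.6 143.7] [ 0.6987 -0.0745] [ 0.6901 -0.09  ] [ 0.6894 -0.0913]
w2 [ 38 148  64 152 895] [ 71.5 222.1] [0.6603 0.2082] [0.6354 0.3119] [0.6333 0.3205]
w2 [293 195  29  34 765] [306.9 211.4] [ 0.6409 -0.0219] [ 0.6079 -0.0152] [ 0.6051 -0.0147]
w2 [ 413  209   62   59 1823] [440.3 238.9] [ 0.5961 -0.1494] [ 0.5443 -0.1964] [ 0.5399 -0.2003]
w2 [  0 213  18  44 600] [  7.2 235.1] [0.6558 0.2751] [0.629 0.407] [0.6268 0.418 ]
w2 [321 260  13  25 296] [326.9 271.5] [ 0.5767 -0.0337] [ 0.5167 -0.0319] [ 0.5117 -0.0318]
```

View pics/w2.png

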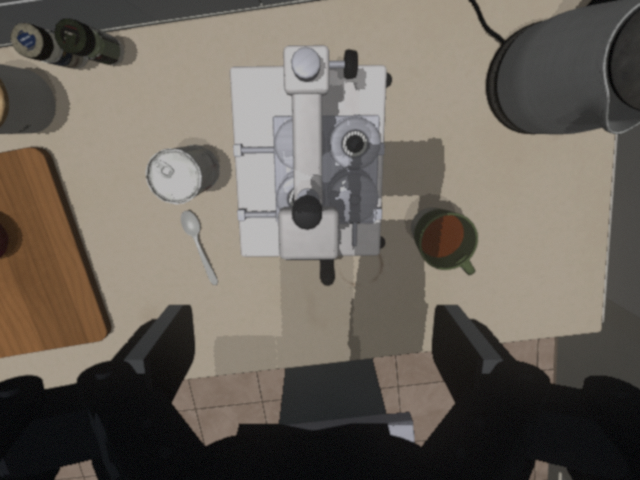

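The plate corners in this view are at (242,257), (381,254), (232,69) and (386,67), and the column top is at (307,63). Now I'll fit yaw, needle and carrier.

```bash
python3 - <<'E'
from h import *
from types import SimpleNamespace
s=pickle.load(open("pics/scene.pkl","rb"));e=pickle.load(open("pics/side.pkl","rb"))
W=[pickle.load(open(f"pics/w{i}.pkl","rb")) for i in(1,2)];T=[wristT(None,*w) for w in W]
w=lambda i,uv:ray(W[i][0],uv,T[i])
def blob(d,uv,rad,th=70):
    g=d["pixels"].max(2);m=np.zeros(g.shape,np.uint8);u,v=map(int,uv)
    m[v-rad:v+rad,u-rad:u+rad]=g[v-rad:v+rad,u-rad:u+rad]<th
    k,L,S,C=cv2.connectedComponentsWithStats(m);i=1+np.argmax(S[1:,4]);return C[i],S[i]
for d,uv,rad in((s,(340,259),12),(e,(308,258),12),(s,(387,268),12),(s,(348,197),22),(e,(305,190),20),(s,(302,280),22),(e,(358,268),18)): print(blob(d,uv,rad))
nl=[blob(s,(340,259),12)[0],blob(e,(308,258),12)[0]];fr=blob(s,(387,268),12)[0]
print("near",onz(s,nl[0],.1065),onz(e,nl[1],.1065))
print("far scene",onz(s,fr,.1065),[onz(W[i][0],p,.1065,T[i])[:2] for i,p in((0,(344.3,37.4)),(1,(354.6,143.7)))])
print("col",tri([ray(s,(410,201)),ray(e,(251,188)),w(1,(307,63))]))
for z in(.015,.025):
    c=np.array([onz(W[1][0],p,z,T[1])[:2] for p in((242,257),(381,254),(386,67),(232,69))])
    print(z,c.round(4).tolist(),[ (np.linalg.norm(c[i]-c[i-1]).round(4),np.degrees(np.arctan2(*(c[i]-c[i-1])[::-1])).round(2)) for i in range(4)])
print("handle ends",tri([ray(s,(296,271)),ray(e,(364,262))])[0])
E
```

```text
(array([339.95945946, 259.09459459]), array([335, 255,  11,   9,  74], dtype=int32))
(array([308.2345679, 257.2962963]), array([303, 253,  11,   9,  81], dtype=int32))
(array([386.76470588, 267.54411765]), array([382, 264,  11,   8,  68], dtype=int32))
(array([352.62645012, 198.2575406 ]), array([340, 186,  30,  26, 431], dtype=int32))
(array([305.43768997, 191.93920973]), array([298, 180,  17,  30, 329], dtype=int32))
(array([301.29482072, 279.33864542]), array([291, 267,  22,  26, 251], dtype=int32))
(array([358.14027149, 268.04524887]), array([349, 257,  20,  23, 221], dtype=int32))
near [ 0.61925462 -0.01774674  0.1065    ] [ 0.61992795 -0.00289818  0.1065    ]
far scene [ 0.68404023 -0.09844741  0.1065    ] [array([ 0.68880401, -0.0897987 ]), array([ 0.69005516, -0.08991173])]
col (array([ 0.77948898, -0.04075864,  0.21522452]), [np.float64(0.0003240028183507863), np.float64(0.0014181394348847139), np.float64(0.0012236160833370346)])
0.015 [[0.5265, 0.1063], [0.5016, -0.124], [0.7883, -0.1555], [0.8149, 0.0692]] [(np.float64(0.2908), np.float64(172.68)), (np.float64(0.2316), np.float64(-96.17)), (np.float64(0.2884), np.float64(-6.27)), (np.float64(0.2263), np.float64(83.23))]
0.025 [[0.5296, 0.104], [0.505, -0.1227], [0.7872, -0.1537], [0.8134, 0.0675]] [(np.float64(0.2862), np.float64(172.68)), (np.float64(0.228), np.float64(-96.17)), (np.float64(0.2838), np.float64(-6.27)), (np.float64(0.2228), np.float64(83.23))]
handle ends [ 0.50846186 -0.03138102  0.1132793 ]
```

The estimates are consistent: yaw about -6.8°, needle at about (0.637,-0.022), carrier at about (0.657,-0.049), handle grip at about (0.520,-0.033). Next I grasp the handle and slide the near-left port under the needle.

```bash
cat >> h.py <<'E'
PSI=np.radians(-6.8);C,S_=np.cos(PSI),np.sin(PSI)
RZ=np.array([[C,-S_,0],[S_,C,0],[0,0,1]])
t=np.radians(30)
TILT=R.from_matrix(RZ@np.array([[np.cos(t),0,np.sin(t)],[0,-1,0],[np.sin(t),0,-np.cos(t)]])).as_quat()
DOWN=R.from_matrix(RZ@np.diag([1,-1,-1.])).as_quat()
ZT=R.from_quat(TILT).as_matrix()[:,2]
NEEDLE=np.array([.637,-.022])
def snap(optics,name):
    """both fixed views, cropped round the needle, one picture"""
    o=[]
    for n,(x,y) in(("scene",(290,180)),("side",(250,170))):
        d=optics.get_image(n);pickle.dump(d,open(f"pics/{name}_{n}.pkl","wb"))
        o.append(cv2.resize(d["pixels"][y:y+120,x:x+100,::-1],None,fx=4,fy=4,interpolation=cv2.INTER_CUBIC))
    cv2.imwrite(f"pics/{name}.png",np.hstack(o))
E
python3 - <<'E'
from cell import r, optics
from h import *
g=np.array([.5205,-.0328,.093])-.003*ZT
r.set_gripper(.8,30)
r.move_to(g-.12*ZT,TILT)
print(r.current_q())
r.move_linear(g,vel=.12)
print(r.current_contact_force())
r.set_gripper(0,30)
print(r.current_opening(),r.current_contact_force(),r.current_tool_pos(),g)
d=RZ@[.0139,-.0125,0]
r.move_linear(r.current_tool_pos()+d,vel=.03); r.sleep(.2)
print(r.current_tool_pos(),r.current_contact_force(),r.current_opening(),r.current_t())
snap(optics,"a")
E
```

```text
[-0.17281412  0.02011091  2.23955886  0.07739602  0.35830427  1.45148955]
[ 0.20794818 -0.6585282   0.00446795]
0.2440277205507169 [-2.62801599  0.81834526  5.88571611] [ 0.51925759 -0.03268607  0.09601107] [ 0.51901055 -0.03262239  0.09559808]
[ 0.53175133 -0.04686256  0.09608982] [ 1.86709327 -2.48208065  0.01984768] 0.24145197454223555 9.8167
```

View pics/a.png

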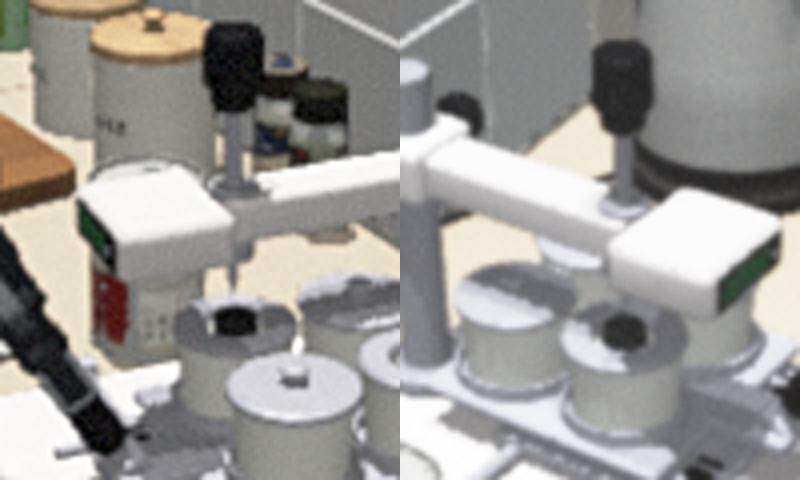

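The scene view shows the needle (crop x≈235) directly above the collar (236,320). In the side view the stem (625) lines up with the collar (625,335). I'll check this numerically through each camera's lateral coordinate.

```bash
cat >> h.py <<'E'
def sub(d,x0,x1,y0,y1,th):
    g=d["pixels"].max(2)[y0:y1,x0:x1];m=(g<th).astype(np.uint8)
    k,L,S,Cn=cv2.connectedComponentsWithStats(m);i=1+np.argmax(S[1:,4])
    mm=cv2.boundingRect((L==i).astype(np.uint8))
    return Cn[i]+[x0,y0],(mm[0]+x0,mm[1]+y0,mm[2],mm[3])
def lateral(d,uv,z):
    T=np.linalg.inv(d["camera_from_world"]);o,v=ray(d,uv)
    h=T[:2,2]/np.linalg.norm(T[:2,2]);n=np.array([h[1],-h[0]])
    # compare along the ray's own horizontal direction
    p=onz(d,uv,z)[:2];return p,n
def offset(name,knobwin,colwin,zk=.25,zc=.1055,th=70):
    A=[];b=[]
    for c in("scene","side"):
        d=pickle.load(open(f"pics/{name}_{c}.pkl","rb"))
        k,kb=sub(d,*knobwin[c],60);p,pb=sub(d,*colwin[c],th)
        pk,n=lateral(d,k,zk);pp,_=lateral(d,p,zc)
        # n for the actual ray through the port
        v=ray(d,p)[1][:2];v/=np.linalg.norm(v);n=np.array([v[1],-v[0]])
        A.append(n);b.append(n@(pk-pp));print(c,"knob",k.round(1),kb,"collar",p.round(1),pb,"lat mm",round(1e3*b[-1],2))
    e=np.linalg.solve(np.array(A),np.array(b));print("needle-port world mm",(1e3*e).round(2),"stand",(1e3*RZ[:2,:2].T@e).round(2));return e
E
python3 - <<'E'
from h import *
offset("a",{"scene":(340,357,180,210),"side":(396-100,316,175,206)},{"scene":(342,356,254,266),"side":(300,313,247,259)})
d=pickle.load(open("pics/a_scene.pkl","rb"));g=d["pixels"].max(2).astype(int)
print(g[240:254,342:356]); print("stem rows",g[216:222,340:358])
e=pickle.load(open("pics/a_side.pkl","rb"));print("side stem",e["pixels"].max(2)[205:218:3,298:316])
E
```

```text
scene knob [348.3 196.2] (341, 186, 16, 22) collar [348.4 260.1] (344, 257, 10, 7) lat mm -0.78
side knob [305.2 191.1] (298, 181, 15, 23) collar [305.7 252.6] (301, 249, 10, 8) lat mm 1.33
needle-port world mm [-1.22 -0.54] stand [-1.15 -0.68]
[[151 152 146 149 147 140 127 133 126 120 114 145 203 224]
 [146 145 146 152 147 135 120 119 115 108 104 151 226 240]
 [147 148 152 146 146 142 122 110 111 105  92 151 225 237]
 [140 144 141 144 149 140 117 109 108 100  93 166 228 235]
 [140 146 143 141 142 139 119 109 111 106 122 198 233 232]
 [142 142 138 137 136 127 115 122 146 151 192 232 236 234]
 [135 134 145 162 146 118 110 165 210 226 234 235 234 235]
 [201 212 216 225 189 126 105 179 235 237 234 234 232 232]
 [231 242 240 241 202 130 105 176 230 236 231 235 231 233]
 [234 236 235 237 201 128 108 174 229 235 234 233 234 233]
 [236 237 233 239 229 156 113 198 237 235 233 235 234 233]
 [238 235 232 238 238 182 135 212 238 236 233 233 233 233]
 [238 236 236 233 237 199 179 226 236 235 235 233 235 235]
 [231 228 229 229 231 208 205 225 229 228 228 234 226 232]]
stem rows [[134 129 122 137 225 197 127 108 112 111 105 108 109  78  65  75  81  73]
 [129 127 119 138 219 201 129 109 109 111 108 112  96  61  54  61  70  71]
 [128 127 122 137 200 182 128 110 111 112 141 192 156  84  61  61  55  58]
 [128 124 118 133 189 177 113 109 113 111 154 231 199 116  96  99 102 100]
 [132 125 117 127 185 171 123 112 111 108 150 230 203 137 118 121 138 136]
 [136 123 120 114 143 129 105 111 115 106 151 225 201 127 113 119 127 139]]
side stem [[242 241 241 240 232 174 119 113 112 104  74  66  94 116 124 125 129 133]
 [242 242 242 242 234 172 123 119 115 108  84  60  46  49  58  75  97 115]
 [242 243 243 241 231 170 121 120 118 107  85  80  75  64  51  51  45  43]
 [200 154 120  97  95 102 115 120 117 103  70  55  60  70  80  71  63  63]
 [250 246 241 226 159 113 117 119 118 112 105  89  66  53  48  51  49  65]]
```

The offset is about 1.3 mm. I'll correct it, release, and re-check before pressing.

```bash
python3 - <<'E'
from cell import r, optics
from h import *
r.move_linear(r.current_tool_pos()+np.array([-.0014,-.0009,0]),vel=.02); r.sleep(.2)
print(r.current_tool_pos())
r.set_gripper(.8); print(r.current_contact_force())
r.move_linear(r.current_tool_pos()-.10*ZT,vel=.15)
snap(optics,"b")
offset("b",{"scene":(340,357,180,210),"side":(296,316,175,206)},{"scene":(342,356,254,266),"side":(300,313,247,259)})
p=[*NEEDLE,.40]
r.move_to(p,DOWN); r.move_linear([*NEEDLE,.30],vel=.15)
print(r.current_t(),r.current_contact_force(),r.current_q())
E
```

```text
[ 0.53015654 -0.04767825  0.09605666]
[ 0.18439252  0.33611505 -0.43636371]
scene knob [348.3 196.2] (341, 186, 16, 22) collar [347.9 260.4] (343, 257, 11, 8) lat mm 0.38
side knob [305.2 191.1] (298, 181, 15, 23) collar [306.6 252.7] (302, 249, 10, 8) lat mm -0.7
needle-port world mm [0.62 0.31] stand [0.58 0.38]
13.7833 [-0.35576013 -0.31289082  0.34796323] [-1.07635544e-01  4.53568871e-01  1.30878321e+00  3.96661881e-05
  1.37772819e+00  1.58190816e+00]
```

```bash
cat >> h.py <<'E'
def press(r,p,depth=.0395,stop=14):
    z0=p[2]
    for dz in np.r_[np.arange(.005,depth,.005),depth]:
        r.move_linear([p[0],p[1],z0-dz],vel=.04)
        f=r.current_contact_force();print(round(dz*1e3,1),f.round(1) if hasattr(f,'round') else f)
        if f[2]>stop: print("STOP");return False
    return True
E
python3 - <<'E'
from cell import r, optics
from h import *
r.move_linear([*NEEDLE,.259],vel=.08); print(r.current_contact_force())
r.set_gripper(0,30); print(r.current_opening(),r.current_contact_force(),r.current_tool_pos())
p=np.array(r.current_tool_pos()); ok=press(r,p)
r.sleep(.3); print(ok,r.current_tool_pos(),r.current_t(),r.current_opening())
snap(optics,"c")
E
```

```text
[0.40491845 0.68122563 0.79166316]
5.2253674673536354e-05 [ 0.42900205 -0.29714982  2.98749463] [ 0.63719853 -0.02200466  0.2593181 ]
5.0 [ 0.   0.5 -0.6]
10.0 [-0.1  0.1 -0.6]
15.0 [ 0.3 -0.2 -0.3]
20.0 [-0.6  0.1  0.4]
25.0 [-1.1  0.3  0.3]
30.0 [-0.5  0.3  0.3]
35.0 [0.8 0.3 0.4]
39.5 [-1.2 -0.2  5.5]
True [ 0.63741462 -0.02202804  0.22030159] 17.5667 0.001492287006930589
```

View pics/c.png

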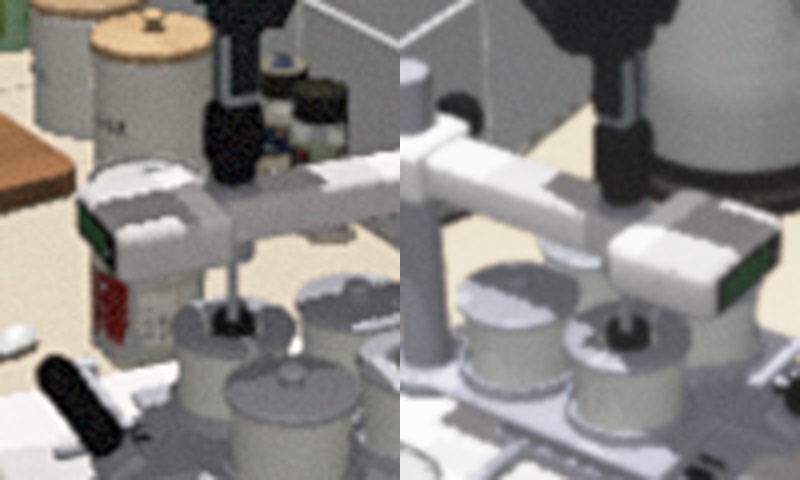

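The needle is in the hole and the knob is down at the bush, but the gripper reads shut (opening 0), so it isn't holding the knob. I'll check with depth where the fingers are relative to it.

```bash
python3 - <<'E'
from cell import r
from h import *
print(r.current_tool_pos(),r.current_ee_rot(),DOWN,r.current_opening(),r.current_finger_force(),r.current_contact_force())
def pts(c,wins,f="c"):
    d=pickle.load(open(f"pics/{f}_{c}.pkl","rb"));T=np.linalg.inv(d["camera_from_world"])
    for n,(x0,y0) in wins.items():
        for y in range(y0,y0+1):
            z=d["depth"][y,x0];o,v=ray(d,(x0,y));print(c,f,n,(x0,y),(o+v*z).round(3),d["pixels"][y,x0])
cr=lambda x,y:(290+x//4,180+y//4)
sd=lambda x,y:(250+(x-400)//4,170+y//4)
pts("scene",{"knob":cr(233,150),"knobhi":cr(233,115),"fing":cr(240,80),"fing2":cr(230,50),"top":cr(233,40)})
pts("side",{"knob":sd(622,170),"knobhi":sd(622,140),"fing":sd(622,100),"fing2":sd(622,75)})
pts("scene",{"knob":cr(233,70),"knobtop":cr(233,26)},"b")
d=pickle.load(open("pics/c_scene.pkl","rb"))
for P in([.637,-.022,.198],[.637,-.022,.228],[.637,-.022,.22]):
    q=d["camera_from_world"]@np.r_[P,1];print(P,d["fx"]*q[0]/q[2]+d["cx"],d["fy"]*q[1]/q[2]+d["cy"])
E
```

```text
[ 0.63744881 -0.02198958  0.22032711] [ 9.98241756e-01 -5.92714468e-02  5.40676983e-04  1.87498136e-05] [ 0.99823983 -0.05930637  0.          0.        ] -0.0047763930998472055 3.0406965662950824 [-1.48644236  0.41488251  5.50530679]
scene c knob (348, 217) [ 0.629 -0.035  0.208] [27 21 22]
scene c knobhi (348, 208) [ 0.629 -0.034  0.227] [25 23 19]
scene c fing (350, 200) [ 0.634 -0.034  0.243] [22 20 26]
scene c fing2 (347, 192) [ 0.629 -0.03   0.26 ] [66 68 68]
scene c top (348, 190) [ 0.629 -0.034  0.265] [12 18 18]
side c knob (305, 212) [ 0.629 -0.008  0.209] [34 32 31]
side c knobhi (305, 205) [ 0.63  -0.011  0.223] [30 30 30]
side c fing (305, 195) [ 0.631 -0.014  0.243] [59 57 59]
side c fing2 (305, 188) [ 0.631 -0.014  0.258] [57 62 64]
scene b knob (348, 197) [ 0.628 -0.036  0.251] [21 13 23]
scene b knobtop (348, 186) [ 0.636 -0.023  0.269] [31 32 34]
[0.637, -0.022, 0.198] 348.2899892040717 218.54521973539477
[0.637, -0.022, 0.228] 348.3394354431172 204.95642931754014
[0.637, -0.022, 0.22] 348.32612870548195 208.61338022749635
```

```bash
cat >> h.py <<'E'
def zs(optics,c,rad=.03,zmin=.17):
    d=optics.get_image(c);T=np.linalg.inv(d["camera_from_world"])
    K=np.array([[d["fx"],0,d["cx"]],[0,d["fy"],d["cy"]],[0,0,1]])
    vv,uu=np.mgrid[100:300,250:420];p=cv2.undistortPoints(np.c_[uu.ravel(),vv.ravel()][:,None].astype(float),K,np.array(d["D"],float))[:,0]
    z=d["depth"][100:300,250:420].ravel();P=np.c_[p*z[:,None],z]@T[:3,:3].T+T[:3,3]
    P=P[(z>0)&(np.hypot(*(P[:,:2]-NEEDLE).T)<rad)&(P[:,2]>zmin)]
    return P
def hist(P):
    h,e=np.histogram(P[:,2],np.arange(.17,.40,.006));print({round(a,3):int(n) for a,n in zip(e,h)})
E
python3 - <<'E'
from cell import r,optics
from h import *
r.move_linear([*NEEDLE,.30],vel=.15);r.sleep(.2)
print(r.current_opening(),r.current_tool_pos())
for c in("scene","side"): hist(zs(optics,c))
snap(optics,"d")
r.set_gripper(.6);r.sleep(.1);print("open",r.current_opening())
for c in("scene","side"): hist(zs(optics,c,.045))
print(r.current_t())
E
```

```text
-4.938569201906808e-05 [ 0.63669434 -0.02197378  0.29885706]
{np.float64(0.17): 45, np.float64(0.176): 110, np.float64(0.182): 69, np.float64(0.188): 32, np.float64(0.194): 24, np.float64(0.2): 39, np.float64(0.206): 47, np.float64(0.212): 47, np.float64(0.218): 40, np.float64(0.224): 83, np.float64(0.23): 1, np.float64(0.236): 0, np.float64(0.242): 0, np.float64(0.248): 0, np.float64(0.254): 0, np.float64(0.26): 0, np.float64(0.266): 0, np.float64(0.272): 0, np.float64(0.278): 0, np.float64(0.284): 0, np.float64(0.29): 0, np.float64(0.296): 0, np.float64(0.302): 2, np.float64(0.308): 27, np.float64(0.314): 32, np.float64(0.32): 40, np.float64(0.326): 41, np.float64(0.332): 39, np.float64(0.338): 38, np.float64(0.344): 35, np.float64(0.35): 35, np.float64(0.356): 39, np.float64(0.362): 41, np.float64(0.368): 33, np.float64(0.374): 46, np.float64(0.38): 43, np.float64(0.386): 47, np.float64(0.392): 39}
{np.float64(0.17): 43, np.float64(0.176): 164, np.float64(0.182): 31, np.float64(0.188): 30, np.float64(0.194): 17, np.float64(0.2): 47, np.float64(0.206): 45, np.float64(0.212): 36, np
[... 1709 characters left out ...]
p.float64(0.212): 38, np.float64(0.218): 44, np.float64(0.224): 89, np.float64(0.23): 0, np.float64(0.236): 0, np.float64(0.242): 0, np.float64(0.248): 0, np.float64(0.254): 0, np.float64(0.26): 0, np.float64(0.266): 0, np.float64(0.272): 0, np.float64(0.278): 0, np.float64(0.284): 0, np.float64(0.29): 0, np.float64(0.296): 0, np.float64(0.302): 0, np.float64(0.308): 26, np.float64(0.314): 57, np.float64(0.32): 74, np.float64(0.326): 65, np.float64(0.332): 86, np.float64(0.338): 74, np.float64(0.344): 78, np.float64(0.35): 50, np.float64(0.356): 75, np.float64(0.362): 62, np.float64(0.368): 51, np.float64(0.374): 74, np.float64(0.38): 85, np.float64(0.386): 84, np.float64(0.392): 84}
19.4917
```

View pics/d.png

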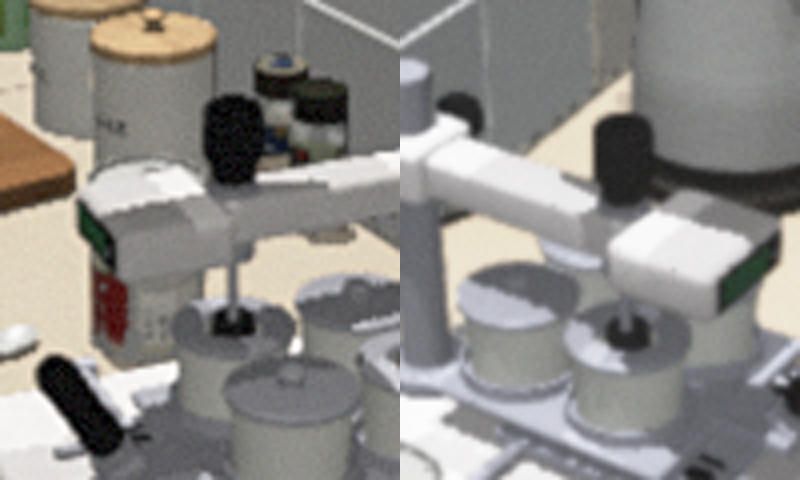

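The depth data shows the knob top at 0.228, so the probe is fully down in the hole. It also shows the shut fingertips at about TCP z + 7 mm, not TCP − 22 mm, so the fingers are about 29 mm shorter than stated and the closing jaws squeezed the knob downward. The contact at TCP ≈ 0.222 confirms this. I'll compensate, grasp the knob lower and pull it up.

```bash
python3 - <<'E'
from cell import r,optics
from h import *
for z in (.23,.21,.20,.191):
    r.move_linear([*NEEDLE,z],vel=.1); f=r.current_contact_force(); print(z,np.round(f,1))
    if abs(f[2])>8: raise SystemExit("contact")
r.set_gripper(0,40); print(r.current_opening(),r.current_contact_force(),r.current_tool_pos())
if r.current_opening()<.25: raise SystemExit("no grip")
p=np.array(r.current_tool_pos())
for dz in(.01,.02,.03,.036,.04):
    r.move_linear(p+[0,0,dz],vel=.05);print(dz,np.round(r.current_contact_force(),1))
    if r.current_contact_force()[2]<-25: break
r.sleep(.2);print(r.current_opening(),r.current_tool_pos(),r.current_t())
r.set_gripper(.6);r.move_linear([*NEEDLE,.34],vel=.15)
P=zs(optics,"scene",.02);P=P[P[:,2]<.29];print("knob top",np.percentile(P[:,2],[95,99]))
snap(optics,"e")
offset("e",{"scene":(340,357,180,210),"side":(296,316,175,206)},{"scene":(342,356,254,266),"side":(300,313,247,259)})
E
```

```text
0.23 [ 1.3  0.7 -0.5]
0.21 [ 0.  -0.8  0.2]
0.2 [ 0.1  0.  -0.4]
0.191 [-0.7  0.3 -0.7]
0.35083447241055865 [-1.32966366 -0.32920809  4.88915034] [ 0.63716628 -0.02204873  0.19160457]
0.01 [-2.3  0.1  3. ]
0.02 [-2.1  0.1  2.5]
0.03 [-2.1 -0.   3.5]
0.036 [-3.7  0.6  2.4]
0.04 [-0.4  0.4 -1.5]
0.3490989743647151 [ 0.63715152 -0.02204318  0.23169564] 23.2833
knob top [0.26819145 0.26943111]
scene knob [348.3 196.2] (341, 186, 16, 22) collar [347.9 260.5] (343, 257, 11, 8) lat mm 0.32
side knob [305.3 191. ] (298, 180, 15, 24) collar [306.7 252.8] (302, 249, 10, 9) lat mm -0.78
needle-port world mm [0.64 0.45] stand [0.58 0.52]
```

The probe is up again with the near hole still beneath it. Now I re-grasp the handle 20 mm deeper and slide diagonally to the far-right port.

```bash
python3 - <<'E'
from cell import r,optics
from h import *
g=np.array([.53016,-.04768,.0961])+.020*ZT
pre=g-.14*ZT
r.move_to(pre,TILT); 
for s in(.07,.02,0):
    r.move_linear(g-s*ZT,vel=.12);f=np.round(r.current_contact_force(),1);print(s,f)
    if np.linalg.norm(f)>12: raise SystemExit
r.set_gripper(0,40);print(r.current_opening(),r.current_contact_force())
if r.current_opening()<.15: raise SystemExit("no grip")
p=np.array(r.current_tool_pos())
d=RZ@np.array([-.074+.0006,.074+.0005,0])
for k in(.5,1):
    r.move_linear(p+k*d,vel=.05);print(np.round(r.current_contact_force(),1))
r.sleep(.2);print(p,r.current_tool_pos(),r.current_opening(),r.current_t())
snap(optics,"f")
E
```

```text
0.07 [0.  0.9 0.9]
0.02 [ 0.2 -0.4 -0.2]Traceback (most recent call last):
  File "<stdin>", line 7, in <module>
cell.PlanningError: the arm cannot follow that straight line within its joint ranges
```

```bash
python3 - <<'E'
from cell import r
from h import *
print(np.round(r.current_q(),2))
g0=np.array([.53016,-.04768,.0961]);d=RZ@np.array([-.0734,.0745,0])
def til(deg):
    t=np.radians(deg);return R.from_matrix(RZ@np.array([[np.cos(t),0,np.sin(t)],[0,-1,0],[np.sin(t),0,-np.cos(t)]])).as_quat()
for deg in(30,26,22):
    q=til(deg);z=R.from_quat(q).as_matrix()[:,2]
    for s in(0,.005,.01,.015,.02):
        # true grip = TCP-.026*z kept on the stick
        grip=g0+(s-.026)*ZT
        out=[]
        for k in(0,.5,1):
            J=r.inverse_kinematics(grip+.026*z+k*d,q);out.append(None if J is None else np.round(J,2).tolist()[1:5])
        print(deg,s,out)
E
```

```text
[-0.2   0.37  2.16  0.41  0.1   1.1 ]
30 0 [[0.37, 2.16, 0.41, 0.1], None, [0.29, 2.31, -1.13, 0.07]]
30 0.005 [[0.38, 2.16, 0.45, 0.09], None, None]
30 0.01 [[0.39, 2.15, 0.49, 0.08], None, None]
30 0.015 [[0.41, 2.15, 0.54, 0.07], None, None]
30 0.02 [None, None, None]
26 0 [[0.37, 2.12, 0.17, 0.2], [0.32, 2.2, -0.04, 0.16], [0.28, 2.27, -0.38, 0.15]]
26 0.005 [[0.38, 2.12, 0.17, 0.19], [0.34, 2.2, -0.05, 0.15], [0.3, 2.26, -0.41, 0.14]]
26 0.01 [[0.4, 2.11, 0.18, 0.18], [0.35, 2.19, -0.05, 0.14], [0.31, 2.26, -0.44, 0.13]]
26 0.015 [[0.41, 2.11, 0.19, 0.17], [0.36, 2.19, -0.05, 0.13], [0.33, 2.26, -0.47, 0.12]]
26 0.02 [[0.42, 2.1, 0.2, 0.17], [0.38, 2.19, -0.06, 0.12], [0.34, 2.25, -0.51, 0.11]]
22 0 [[0.38, 2.08, 0.09, 0.3], [0.33, 2.16, -0.02, 0.27], [0.29, 2.23, -0.19, 0.25]]
22 0.005 [[0.39, 2.08, 0.09, 0.29], [0.34, 2.16, -0.02, 0.26], [0.3, 2.23, -0.19, 0.24]]
22 0.01 [[0.4, 2.07, 0.1, 0.29], [0.36, 2.15, -0.02, 0.25], [0.32, 2.22, -0.2, 0.23]]
22 0.015 [[0.41, 2.07, 0.1, 0.28], [0.37, 2.15, -0.02, 0.24], [0.33, 2.22, -0.21, 0.22]]
22 0.02 [[0.43, 2.06, 0.1, 0.27], [0.38, 2.15, -0.03, 0.23], [0.34, 2.21, -0.22, 0.21]]
```

Joint 5 runs out at 30°. A 24° tilt works and still clears the housing.

```bash
cat >> h.py <<'E'
t2=np.radians(24)
T24=R.from_matrix(RZ@np.array([[np.cos(t2),0,np.sin(t2)],[0,-1,0],[np.sin(t2),0,-np.cos(t2)]])).as_quat()
Z24=R.from_quat(T24).as_matrix()[:,2]
E
python3 - <<'E'
from cell import r,optics
from h import *
g=np.array([.53016,-.04768,.0961])+(.015-.026)*ZT+.026*Z24
r.move_linear(np.array(r.current_tool_pos())-.08*ZT,vel=.2)
r.move_to(g-.09*Z24,T24)
for s in(.04,.015,0):
    r.move_linear(g-s*Z24,vel=.12);f=np.round(r.current_contact_force(),1);print(s,f)
    if np.linalg.norm(f)>12: raise SystemExit
r.set_gripper(0,40);print(r.current_opening(),r.current_contact_force())
if r.current_opening()<.15: raise SystemExit("no grip")
p=np.array(r.current_tool_pos())
d=RZ@np.array([-.074+.0006,.074+.0005,0])
for k in(.5,1):
    r.move_linear(p+k*d,vel=.05);print(np.round(r.current_contact_force(),1))
r.sleep(.2);print(p,r.current_tool_pos(),r.current_opening(),r.current_t())
snap(optics,"f")
E
```

```text
0.04 [ 0.4 -0.7 -0.4]
0.015 [-1.2  0.6  1.5]
0 [-0.5 -0.7  0.3]
0.23833754555925424 [-2.08445655  1.16904818  6.20273481]
[-0.8  2.1  6.7]
[-1.6  2.7  5.6]
[ 0.53550309 -0.04832543  0.08255402] [0.47126421 0.03435237 0.08248739] 0.24895203363040994 31.9583
```

View pics/f.png

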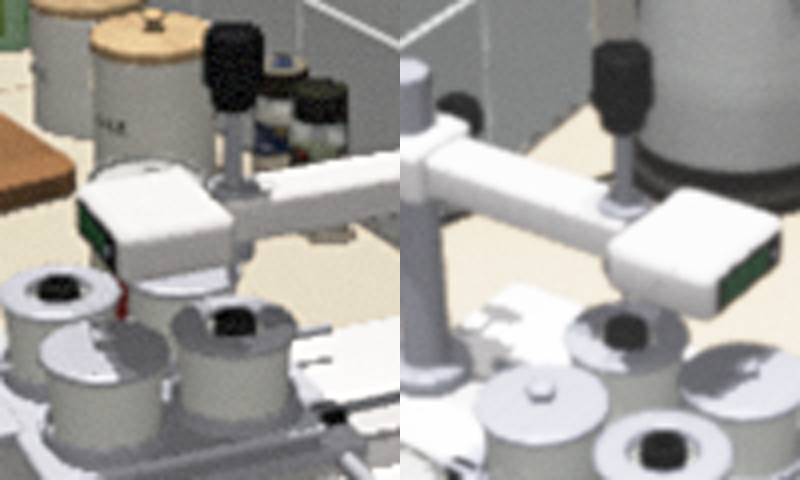

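The far-right collar sits at scene crop (236,323) and side (627,333), the same places as the near one did. I'll check numerically, correct, release and re-check.

```bash
python3 - <<'E'
from cell import r,optics
from h import *
W=({"scene":(340,357,180,210),"side":(296,316,175,206)},{"scene":(342,356,254,266),"side":(300,313,247,259)})
e=offset("f",*W)
if .0006<np.linalg.norm(e)<.006:
    r.move_linear(np.array(r.current_tool_pos())+[*e,0],vel=.02);r.sleep(.2)
r.set_gripper(.7);r.move_linear(np.array(r.current_tool_pos())-.11*Z24,vel=.15)
snap(optics,"g");offset("g",*W);print(r.current_t())
E
```

```text
scene knob [348.3 196.2] (341, 186, 16, 22) collar [348.3 260.2] (343, 257, 11, 7) lat mm -0.6
side knob [305.2 191. ] (298, 181, 15, 23) collar [306.4 252.7] (302, 249, 10, 8) lat mm -0.18
needle-port world mm [-0.23  0.79] stand [-0.32  0.76]
scene knob [348.3 196.2] (341, 186, 16, 22) collar [348.1 260.1] (343, 257, 11, 7) lat mm -0.05
side knob [305.2 191.1] (298, 181, 15, 23) collar [306.2 252.9] (302, 249, 10, 9) lat mm 0.09
needle-port world mm [-0.08 -0.03] stand [-0.08 -0.04]
33.95
```

```bash
python3 - <<'E'
from cell import r,optics
from h import *
r.set_gripper(.6)
r.move_to([*NEEDLE,.36],DOWN);r.move_linear([*NEEDLE,.27],vel=.12);r.move_linear([*NEEDLE,.2317],vel=.1);print(np.round(r.current_contact_force(),1))
r.set_gripper(0,40);print(r.current_opening())
if r.current_opening()<.25: raise SystemExit("no grip")
ok=press(r,np.array(r.current_tool_pos()),.0399);r.sleep(.2)
print(ok,r.current_tool_pos(),r.current_opening())
if ok:
    r.set_gripper(.6);r.move_linear([*NEEDLE,.36],vel=.15)
    P=zs(optics,"scene",.02);P=P[P[:,2]<.28];print("knob top",np.percentile(P[:,2],[95,99]))
    snap(optics,"h")
print(r.current_t(),np.round(r.current_contact_force(),1))
E
```

```text
[-0.3  0.2  0.3]
0.3467496162016631
5.0 [ 0.8  1.5 -0.1]
10.0 [ 1.7  0.1 -4.1]
15.0 [ 2.  -0.5 -5.3]
20.0 [ 2.1 -1.2 -4.4]
25.0 [ 2.3  0.4 -5.4]
30.0 [ 1.5 -1.1 -5.1]
35.0 [ 2.7 -0.9 -4.5]
39.9 [-0.9  0.5  2.6]
True [ 0.63742081 -0.02203872  0.19285462] 0.34467675241644746
knob top [0.22892723 0.22960091]
41.2 [ 0.7 -0.  -0.6]
```

View pics/h.png

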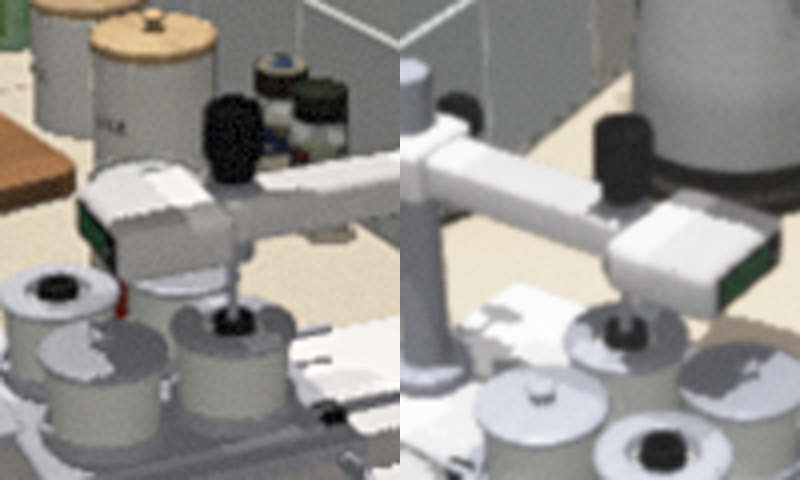

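The needle is in the far-right hole (scene crop (235,320)), the knob top is at 0.229 so it is fully down, and the robot is clear.

```bash
python3 -c "
from cell import r
print(r.hand_in(),r.current_t())"
```

```text
the job is handed in; nothing more can be done
the job is handed in; nothing more can be done
```

The job is handed in at about 41 s: the needle went fully into the near-left pot, came back up, and is now fully down in the far-right pot with the robot clear; hand-in gave no verdict, and I didn't re-check the mug, tin or teaspoon.

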